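Make up the corner kit and the foot kit for a profile frame

ROBOT

A 7-joint arm with a two-finger parallel gripper is mounted at the origin on the work surface. World frame = base frame: x ahead of the robot, y to its left, z up, the work surface at z = 0. Lengths are in m, angles in rad, forces in N, time in s.
With the tool pointing down it reaches from about 0.4 to 0.85 m from the base axis. Payload 10.4 kg.
Tool frame: the origin (TCP) lies midway between the tips of the shut fingers; the grasp point (between the pads) lies 19 mm behind it (manip.tcp_to_grasp is the distance from the TCP to the grasp point, in m); z points along the fingers, y is the line along which they close (so a half turn about z gives the same grasp; the last joint's range is limited). The gripper opens to 85 mm and grips with 20 to 120 N. Pads are 22 mm wide; open, the fingers measure 114 mm over their backs; the gripper's body (76 mm by 85 mm) begins 54 mm behind the grasp point. The pads swing forward as they close: fully open they stand 13 mm farther back than shut.
Start: joints at [-1.299, 0.332, -0.065, 1.46, 0.022, 1.35, -0.088], TCP at [0.182, 0.598, 0.231] pointing down, gripper open.
Joint ranges: [-2.6, 2.6], [-0.5, 2.12], [-1.47, 1.34], [0.16, 2.42], [-1.27, 4.41], [0.06, 2.06], [-2.6, 2.6]. Speed limits (rad/s): [2.22, 2.22, 2.79, 2.79, 3.14, 3.14, 3.14].

INTERFACE

Orientations are given as a unit quaternion [x, y, z, w].
In Python, from workcell import manip gives the robot as it stands.
- The arm moves only by the shell command python3 -m jog 'ROWS' [FORCE]. ROWS is a JSON object of lists of equal length, an entry for each row: "offset": the shift along the world's x, y, z in m, a list of three; "yaw": the turn about the world's z in degrees; "jaw": the closure, from 0 (fully open) to 1 (shut). A call has 1 to 20 rows; each row shifts and turns the commanded pose from where the row before left it; what a row does not reach is not made up. A row lasts 1/12 s, in which the tool goes at most 41.7 mm and 7.16 degrees, less where a joint would pass 70% of its speed; a pose out of reach is approached as far as the arm can. A call is refused whole if a number of a shift passes 0.0417 or a number of a turn 7.16, either way. A call with a gripper value outside its range is refused whole. The fingers move at their own pace and stop on an object; FORCE is the grip in N (left out, the last holds). Time passes only in rows, so rows that do not move let the fingers close. It gives the time, the measured TCP pose, the force, the opening and the grip force at its end, in the units of the state.
- manip.get_obs(): the state, without advancing time (a new reading comes with each control period).
- manip.camera(name): name is "scene" or "top" or "wrist"; returns a dict with "frame" (400x640x3 uint8, red, green, blue), "camera_matrix" (3x3 intrinsics, pixels), "eye" and "attitude" of the camera in the world; the wrist camera has in their place "hand_eye" (4x4, takes a point from camera to tool coordinates, whose origin is the TCP and whose axes are the flange's). Camera axes: x right, y up, looking along -z (the intrinsics and any distortion apply to the point x, -y, -z); pixel columns grow to the right and rows downward; lengths in m; the calibration is good to about 2 mm. A picture is of the moment at which its call begins: read the wrist's pose just before it. There is no depth.
- manip.hand_in(): hands the job in; it is judged then, once.
Trained networks look in a picture, given as the dict that the camera call returned (one of the last four; its "shot" number tells which), for a name from the list of things; names that differ only in an ending like _2 or _b are one class to them, and where a whole thing is asked for, a point or a joint stands for the part that bears it (a point fixed in the world has none). Each returns a list of dicts, best first, with "score" (0 to 1); they miss things now and then, are a little off and sometimes report something else, mostly with a low value. They report only what shows in the picture. A call takes as long as a camera call. They do not tell look-alikes from the thing itself.
- manip.masks_of(picture, name): "region" (400x640 bool, what is visible of it).
- manip.tip_of(picture, name): "at" ([x, y, z] in m, in world coordinates, good to about 4 mm: a listed point, or the origin of a listed thing).
The state is a dict: "clock": time; "joint_pos": joint angles; "joint_velocities": joint speeds; "tau": joint torques, N m; "position": TCP position; "ee_rot": TCP orientation; "ft_force": force on the tool from outside, world axes, zero at the start; "torque": the same for the moment, N m; "grip_width": opening from 0.0 (shut) to 1.0 (fully open); "grasp_force": force on a finger pad.
Only numpy, scipy, OpenCV 4.12 (cv2) and the standard library are available. Lean on these libraries where they do the work, as an engineer would, in place of code of your own. Each camera call takes 0.05 s, during which the arm holds its last target. There are 200 camera calls.

TASK

Make up the two kits from the parts in stock. In the three-pocket tray lay the slotted profile offcut in one end pocket, stand the angle bracket on its lying leg in the other end pocket and stand the small spacer sleeve in the middle pocket; in the two-pocket tray stand the levelling foot in one pocket and the large spacer sleeve in the other, either way round. Every part must rest flat on its pocket's floor, upright as it stood in stock; leave the hexagon nut, the wrench and the oil bottle where they are.

Things in the scene. Friction and masses are not known exactly. Their poses are not given: they have to be found in the camera images.
- tray_three: White plastic kit tray with THREE equal pockets in a row, fixed to the bench; 98 (x, across the row) x 208 (y, along the row) mm outside. Walls and dividers 4 mm thick, tops 14 mm above the bench; pocket floors 4 mm above the bench. Pockets 90 (x) x 64 (y) mm inside, centred at x = 0, y = -68, 0 and +68 mm. Origin: centre of its underside, on the bench; z up.
- tray_two: White plastic kit tray with TWO equal pockets in a row, fixed to the bench; 98 (x, across the row) x 164 (y, along the row) mm outside. Walls and dividers 4 mm thick, tops 14 mm above the bench; pocket floors 4 mm above the bench. Pockets 90 (x) x 76 (y) mm inside, centred at x = 0, y = -40 and +40 mm. Origin: centre of its underside, on the bench; z up.
- sleeve_large: Large round aluminium spacer sleeve (short tube), axis upright: outer diameter 52, bore 26, height 36 mm. About 0.16 kg. Origin: centre of its underside; z is its axis. Loose on the bench at the start, anywhere in the row of six stock parts, any yaw.
- sleeve_small: Small round aluminium spacer sleeve (short tube), axis upright: outer diameter 32, bore 16, height 36 mm. About 0.12 kg. Origin: centre of its underside; z is its axis. Loose on the bench at the start, anywhere in the row of six stock parts, any yaw.
- foot: Levelling foot: black plastic disc 44 mm diameter, 12 mm high; on it a steel collar 20 mm diameter up to 20 mm height; from there a steel stud 12 mm diameter up to 70 mm height. About 0.11 kg. Origin: centre of its underside; z is the stud's axis, up. Loose on the bench at the start, anywhere in the row of six stock parts, any yaw.
- bracket: Aluminium angle bracket standing on one leg, 40 (x) x 40 (y) mm from above, 40 mm high. Lying leg 8 mm thick; upright leg 8 mm thick, at x = +12 to +20 mm, over all of y. About 0.065 kg. Origin: centre of the underside of the 40 x 40 mm lying leg; z up. Loose on the bench at the start, anywhere in the row of six stock parts, any yaw.
- profile: Offcut of slotted aluminium profile lying down: bar 70 mm long (its x), 30 x 30 mm in section (y, z), an 8 mm wide, 8 mm deep slot along each long side. About 0.08 kg. Origin: centre of its underside; z up. Loose on the bench at the start, anywhere in the row of six stock parts, any yaw.
- hex_nut: Large steel hexagon nut lying flat, 46 mm across flats, 24 mm high, about 0.22 kg; the one stock part that belongs to no kit. Origin: centre of its underside. Loose on the bench at the start, anywhere in the row of six stock parts, any yaw.
- wrench: Steel combination wrench, about 180 mm long (its x) and 8 mm thick, lying on the bench beyond the trays, its length roughly along world y. Not part of the job. Origin: underside of the tool at its middle.
- oil_bottle: Small white plastic oil bottle with a black cap, 44 mm diameter, 85 mm high, standing at the robot's right of the stock. Not part of the job. Origin: centre of its underside.
There are look-alikes about, which are no part of the job. What is shaped like the sleeve_small but brown or yellow is not meant.

How it is judged:
At the end, for the whole second after the job is handed in: Profile and bracket in opposite end pockets of the three-pocket tray, small sleeve in its middle one, foot and large sleeve in different pockets of the two-pocket tray: each within its pocket, underside within 4 mm of the floor, upright within 0.15 rad, released and at rest ((((x of profile in the frame of tray_three between -0.015 and 0.015 m and y of profile in the frame of tray_three between 0.048 and 0.088 m) and (x of bracket in the frame of tray_three between -0.03 and 0.03 m and y of bracket in the frame of tray_three between -0.084 and -0.052 m)) or ((x of profile in the frame of tray_three between -0.015 and 0.015 m and y of profile in the frame of tray_three between -0.088 and -0.048 m) and (x of bracket in the frame of tray_three between -0.03 and 0.03 m and y of bracket in the frame of tray_three between 0.052 and 0.084 m))) and x of sleeve_small in the frame of tray_three between -0.033 and 0.033 m and y of sleeve_small in the frame of tray_three between -0.02 and 0.02 m and (((x of foot in the frame of tray_two between -0.027 and 0.027 m and y of foot in the frame of tray_two between 0.02 and 0.06 m) and (x of sleeve_large in the frame of tray_two between -0.023 and 0.023 m and y of sleeve_large in the frame of tray_two between -0.056 and -0.024 m)) or ((x of foot in the frame of tray_two between -0.027 and 0.027 m and y of foot in the frame of tray_two between -0.06 and -0.02 m) and (x of sleeve_large in the frame of tray_two between -0.023 and 0.023 m and y of sleeve_large in the frame of tray_two between 0.024 and 0.056 m))) and z of each of sleeve_large, foot in the frame of tray_two below 0.008 m and angle between each of sleeve_large, sleeve_small, foot, bracket, profile's own z axis and vertical below 0.15 rad and linear speed of each of sleeve_large, sleeve_small, foot, bracket, profile below 0.02 m/s and angular speed of each of sleeve_large, sleeve_small, foot, bracket, profile below 0.2 rad/s and z of each of sleeve_small, bracket, profile in the frame of tray_three below 0.008 m); the robot touches nothing.
It fails at once if the hexagon nut is disturbed (moved more than 20 mm) (distance of hex_nut from where it was at the start of the episode above 0.02 m).
It fails at once if the wrench is disturbed (moved more than 20 mm) (distance of wrench from where it was at the start of the episode above 0.02 m).
It fails at once if the oil bottle is disturbed (moved more than 20 mm) (distance of oil_bottle from where it was at the start of the episode above 0.02 m).
It also fails if it takes over 112 s, if anything falls off the work surface, if the arm or the gripper's body presses on something with over 40 N, if the wrist force passes 120 N, or if a joint passes its speed limit or range.

## Working session

There is one attempt and no reset: what is moved stays moved. The work goes in short steps, Python scripts to look and compute and a shell command to move; the robot and the scene stay as the last step left them, time stands still between calls to the robot, and variables do not carry over. Pictures are saved under pics/ and viewed, at most 14 in all, crops included, and the job is handed in when it is done.

```bash
ls; mkdir -p pics
cat > h.py <<'E'
import numpy as np, cv2
from workcell import manip
from scipy.spatial.transform import Rotation as R
NAMES=["tray_three","tray_two","sleeve_large","sleeve_small","foot","bracket","profile","hex_nut","wrench","oil_bottle"]
def save(p,n): cv2.imwrite(f"pics/{n}.png",p["frame"][:,:,::-1])
E
python3 - <<'E'
from h import *
o=manip.get_obs(); print(o)
for c in ("top","scene"):
    p=manip.camera(c); save(p,c+"0"); print(c,{k:v for k,v in p.items() if k!="frame"})
    for n in NAMES:
        for d in manip.tip_of(p,n)[:3]: print(n,round(d["score"],2),np.round(d["at"],3))
E
```

```text
pics
{'clock': 0.0, 'joint_pos': array([-1.29861239,  0.33286485, -0.0646956 ,  1.46097716,  0.02163405,
        1.34986384, -0.08849737]), 'joint_velocities': array([-8.56557482e-05, -1.02442380e-03,  1.74447093e-04, -3.87944054e-04,
       -7.53339864e-04,  4.97921083e-04, -1.98374622e-03]), 'tau': array([ 3.81667553e-05, -6.25439072e+01,  4.91116242e-02, -3.91603804e+01,
        1.61178358e-02,  1.00399702e-02, -2.37302112e-05]), 'position': array([0.18149177, 0.59767281, 0.23050319]), 'ee_rot': array([ 1.46845147e-01,  9.89159240e-01, -7.06314550e-04, -5.40860612e-05]), 'ft_force': array([-0.47179721, -0.17165349, -0.16767842]), 'torque': array([-0.06099555,  0.03644849, -0.00874479]), 'grasp_force': 0.0, 'grip_width': 0.9966937766604901}
top {'camera_matrix': array([[476.7690759 ,   0.        , 316.55047386],
       [  0.        , 476.7690759 , 204.9697001 ],
       [  0.        ,   0.        ,   1.        ]]), 'eye': array([ 0.44518227, -0.08752451,  1.34843822]), 'attitude': array([ 0.03757986, -0.04574876, -0.69649205,  0.71511791]), 'shot': 1}
tray_three 0.73 [0.64  0.156 0.
[... 570 characters left out ...]
316.71110037],
       [  0.        , 479.97829394, 198.86040643],
       [  0.        ,   0.        ,   1.        ]]), 'eye': array([ 1.14888013, -0.8154248 ,  1.25297878]), 'attitude': array([0.30097474, 0.10157361, 0.28818457, 0.90335301]), 'shot': 2}
tray_two 0.56 [ 0.622 -0.132  0.   ]
sleeve_large 0.6 [ 0.429  0.319 -0.002]
sleeve_small 0.56 [ 0.492  0.127 -0.003]
sleeve_small 0.5 [ 0.439 -0.19  -0.002]
sleeve_small 0.43 [ 0.491  0.245 -0.007]
foot 0.46 [ 0.458 -0.059  0.003]
bracket 0.56 [ 0.436 -0.192 -0.   ]
profile 0.65 [ 0.47  -0.317 -0.003]
hex_nut 0.71 [0.467 0.054 0.002]
wrench 0.61 [0.782 0.017 0.002]
oil_bottle 0.81 [ 0.489 -0.525  0.001]
oil_bottle 0.16 [ 0.457  0.184 -0.   ]
```

View pics/top0.png

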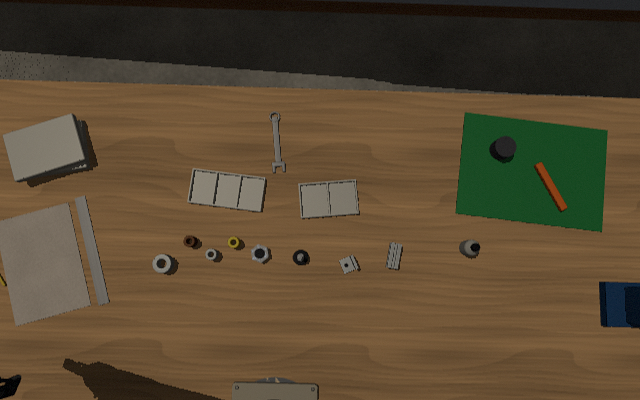

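View pics/scene0.png

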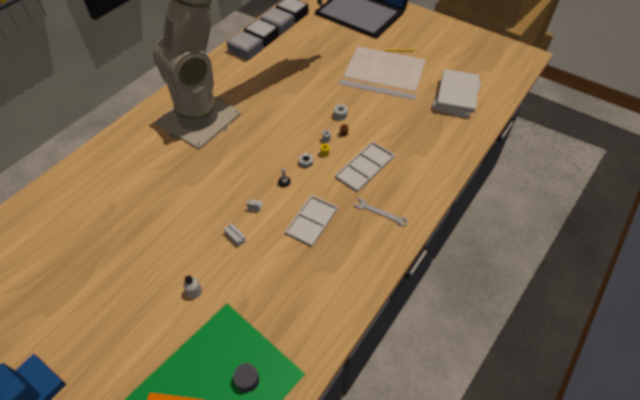

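Top view: large sleeve (163,264), brown look-alike (190,241), small aluminium sleeve (211,255), yellow look-alike (234,242), nut (260,254), foot (300,257), bracket (348,265), profile (394,256), bottle (470,248), three-tray (227,190), two-tray (328,199). The scene view agrees: small sleeve (326,136), brown (344,130), yellow (325,149). The ones that could be taken for the small sleeve are brown (190,241), yellow (234,242), the large sleeve (163,264) and the grey one (211,255). I choose the grey one at (211,255) and will check it in a crop.

```bash
cat >> h.py <<'E'
def ray(p,uv,T=None):
    K=p["camera_matrix"]; uv=np.atleast_2d(uv).astype(float)
    d=np.c_[(uv[:,0]-K[0,2])/K[0,0],-(uv[:,1]-K[1,2])/K[1,1],-np.ones(len(uv))]
    if T is None: return np.array(p["eye"]), R.from_quat(p["attitude"]).apply(d)
    return T[:3,3], d@T[:3,:3].T
def wristT(o,p):
    T=np.eye(4); T[:3,:3]=R.from_quat(o["ee_rot"]).as_matrix(); T[:3,3]=o["position"]
    return T@np.array(p["hand_eye"])
def at_z(p,uv,z,T=None):
    e,d=ray(p,uv,T); return e+d*((z-e[2])/d[:,2])[:,None]
def tri(rays):
    A=np.zeros((3,3));b=np.zeros(3)
    for e,d in rays:
        d=d/np.linalg.norm(d);M=np.eye(3)-np.outer(d,d);A+=M;b+=M@e
    x=np.linalg.solve(A,b); return x,max(np.linalg.norm(np.cross(x-e,d/np.linalg.norm(d))) for e,d in rays)
def rect(p,m,z,T=None):
    v,u=np.nonzero(m); w=at_z(p,np.c_[u,v],z,T)[:,:2]
    (c,s,a)=cv2.minAreaRect((w*1000).astype(np.float32)); return np.round(c,1),np.round(s,1),round(a,1)
E
python3 - <<'E'
from h import *
t=manip.camera("top"); s=manip.camera("scene")
cr=t["frame"][165:285,145:415]; cv2.imwrite("pics/crop.png",cv2.resize(cr,None,fx=2.9,fy=2.9,interpolation=cv2.INTER_CUBIC)[:,:,::-1])
Z=dict(tray_three=.014,tray_two=.014,sleeve_large=.036,sleeve_small=.036,foot=.012,bracket=.02,profile=.03,hex_nut=.024)
for n in Z:
    mt=manip.masks_of(t,n)[:3]; ms=manip.masks_of(s,n)[:3]
    for a in mt: print(n,"top",round(a["score"],2),rect(t,a["region"],Z[n]))
    best=[]
    for a in mt:
        for b in ms:
            ra=[(lambda e,d:(e,d[0]))(*ray(p,np.argwhere(q["region"]).mean(0)[::-1])) for p,q in((t,a),(s,b))]
            x,r=tri(ra)
            if r<.008: print("   tri",round(a["score"],2),round(b["score"],2),np.round(x,3),round(r,4))
E
```

```text
tray_three top 0.95 (array([641.5, 154.9]), array([209.4,  99.2]), 84.4)
   tri 0.95 0.71 [0.641 0.155 0.004] 0.0024
tray_two top 0.66 (array([ 624.9, -132.4]), array([100.1, 163.1]), 6.3)
   tri 0.66 0.9 [ 0.624 -0.133  0.004] 0.0017
sleeve_large top 0.64 (array([430.5, 314.4]), array([48.6, 57.4]), 1.5)
   tri 0.64 0.73 [0.431 0.32  0.018] 0.0001
sleeve_small top 0.67 (array([493.9, 122.9]), array([30.1, 33.1]), 1.5)
sleeve_small top 0.41 (array([459.6, 182.7]), array([24.5, 30.2]), 1.5)
   tri 0.67 0.68 [0.493 0.126 0.018] 0.0012
   tri 0.67 0.61 [0.496 0.119 0.093] 0.0066
   tri 0.41 0.61 [0.459 0.186 0.017] 0.001
foot top 0.72 (array([457.9, -57.2]), array([39.4, 39.2]), 46.7)
foot top 0.69 (array([ 468.4, -318. ]), array([36.6, 73.3]), 81.0)
   tri 0.72 0.63 [ 0.457 -0.058  0.017] 0.0007
bracket top 0.53 (array([ 443.2, -192.2]), array([42.3, 46.4]), 23.1)
   tri 0.53 0.44 [ 0.441 -0.194  0.007] 0.0021
profile top 0.84 (array([ 468.8, -316.2]), array([34.8, 71.2]), 80.8)
profile top 0.61 (array([ 442.5, -191.7]), array([39.4, 42.9]), 23.0)
profile top 0.32 (array([459.2, -60.3]), array([40.8, 40.6]), 46.7)
   tri 0.84 0.51 [ 0.469 -0.319  0.015] 0.0003
hex_nut top 0.65 (array([464.9,  52.6]), array([48.2, 47.8]), 28.1)
   tri 0.65 0.61 [0.466 0.053 0.013] 0.0002
```

View pics/crop.png

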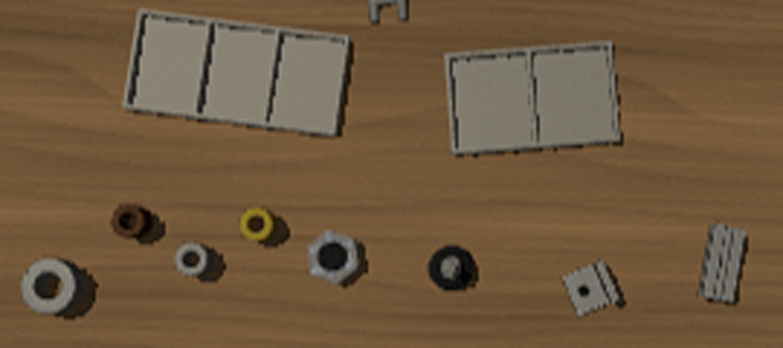

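The close crop shows the grey ring at crop (193,260), between brown (132,222) and yellow (256,222), so the choice of small sleeve is confirmed. The triangulated heights (about half of each part's height) match the sizes given. First I go over the large sleeve.

```bash
python3 -m jog '{"offset":[[0.0208,-0.0231,-0.0083],[0.0208,-0.0231,-0.0083],[0.0208,-0.0231,-0.0083],[0.0208,-0.0231,-0.0083],[0.0208,-0.0231,-0.0083],[0.0208,-0.0231,-0.0083],[0.0208,-0.0231,-0.0083],[0.0208,-0.0231,-0.0083],[0.0208,-0.0231,-0.0083],[0.0208,-0.0231,-0.0083],[0.0208,-0.0231,-0.0083],[0.0208,-0.0231,-0.0083],[0,0,0],[0,0,0],[0,0,0]],"yaw":[-5.57,-5.57,-5.57,-5.57,-5.57,-5.57,-5.57,-5.57,-5.57,-5.57,-5.57,-5.57,0,0,0],"jaw":[0,0,0,0,0,0,0,0,0,0,0,0,0,0,0]}' 60
cat >> h.py <<'E'
def st():
    o=manip.get_obs(); y=R.from_quat(o["ee_rot"]).as_matrix()[:,1]
    print("t",round(o["clock"],2),"pos",np.round(o["position"],4),"close",round(np.degrees(np.arctan2(y[1],y[0])),1),"w",round(o["grip_width"],3),"gf",round(o["grasp_force"],1),"f",np.round(o["ft_force"],1),"j7",round(o["joint_pos"][6],2))
    return o
E
python3 - <<'E'
from h import *
o=st(); p=manip.camera("wrist"); save(p,"w1"); T=wristT(o,p)
for d in manip.tip_of(p,"sleeve_large")[:2]: print(d["score"],d["at"])
for d in manip.masks_of(p,"sleeve_large")[:2]: print(rect(p,d["region"],.036,T))
E
```

```text
clock: 3.25
position: [0.4308, 0.3216, 0.1319]
ee_rot: [0.667, 0.745, 0.0, -0.0]
ft_force: [-0.5, -0.2, 0.6]
grip_width: 1.002
grasp_force: 0.0
t 3.25 pos [0.4308 0.3216 0.1319] close 6.4 w 1.002 gf 0.0 f [-0.5 -0.2  0.6] j7 -0.56
0.78 [0.4302, 0.3188, -0.0031]
(array([428.9, 321.2]), array([49.9, 56. ]), 6.4)
```

View pics/w1.png

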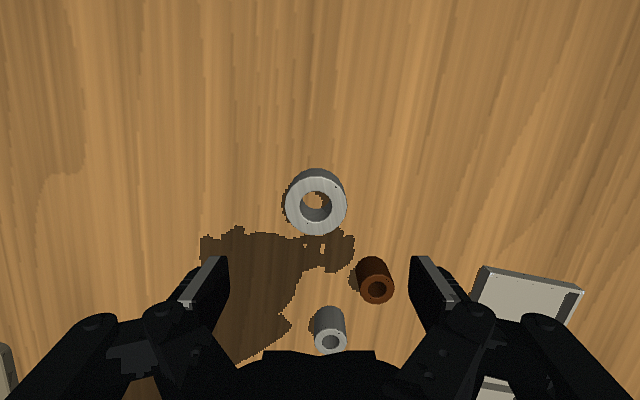

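The wrist picture shows the large sleeve at (315,202), centred between the fingers. Brown is at (375,280) and the small grey sleeve at (330,330), both clear. I descend and grip.

```bash
python3 -m jog '{"offset":[[0,-0.001,-0.03],[0,0,-0.03],[0,0,-0.03],[0,0,-0.025],[0,0,-0.012],[0,0,0],[0,0,0],[0,0,0],[0,0,0],[0,0,0],[0,0,0],[0,0,0]],"yaw":[0,0,0,0,0,0,0,0,0,0,0,0],"jaw":[0,0,0,0,0,0,0.8,0.8,0.8,0.8,0.8,0.8]}' 60
python3 -c "from h import *;st()"
```

```text
clock: 4.4
position: [0.4321, 0.3209, 0.0069]
ee_rot: [0.667, 0.745, 0.002, -0.0]
ft_force: [-2.6, -1.2, 7.9]
grip_width: 0.588
grasp_force: 61.5
t 4.4 pos [0.4321 0.3209 0.0069] close 6.3 w 0.588 gf 61.5 f [-2.6 -1.2  7.9] j7 -0.51
```

```bash
python3 -m jog '{"offset":[[0,0,0.03],[0,0,0.035],[0,0,0.035],[0.0156,-0.0344,0],[0.0156,-0.0344,0],[0.0156,-0.0344,0],[0.0156,-0.0344,0],[0.0156,-0.0344,0],[0.0156,-0.0344,0],[0.0156,-0.0344,0],[0.0156,-0.0344,0],[0.0156,-0.0344,0],[0.0156,-0.0344,0],[0.0156,-0.0344,0],[0.0156,-0.0344,0],[0,0,0],[0,0,0],[0,0,0]],"yaw":[0,0,0,0,0,0,0,0,0,0,0,0,0,0,0,0,0,0],"jaw":[0.8,0.8,0.8,0.8,0.8,0.8,0.8,0.8,0.8,0.8,0.8,0.8,0.8,0.8,0.8,0.8,0.8,0.8]}'
python3 - <<'E'
from h import *
o=st(); p=manip.camera("wrist"); save(p,"w2"); T=wristT(o,p)
for d in manip.masks_of(p,"tray_two")[:2]: print(d["score"],rect(p,d["region"],.014,T))
for d in manip.tip_of(p,"tray_two")[:2]: print(d["score"],d["at"])
E
```

```text
clock: 5.9
position: [0.6185, -0.0926, 0.1053]
ee_rot: [0.667, 0.745, 0.0, 0.0]
ft_force: [0.4, 0.5, -1.0]
grip_width: 0.589
grasp_force: 63.4
t 5.9 pos [ 0.6185 -0.0926  0.1053] close 6.3 w 0.589 gf 63.4 f [ 0.4  0.5 -1. ] j7 0.36
0.86 (array([ 623.3, -133.2]), array([ 98.6, 166.5]), 6.1)
```

View pics/w2.png

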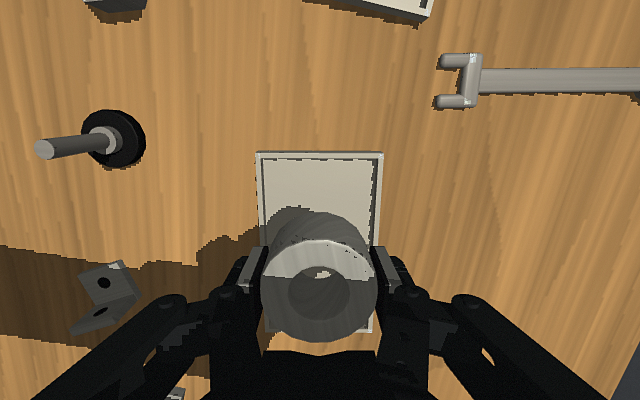

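The sleeve is held level over the +y pocket of the two-tray (sleeve at (318,290), tray edge at (320,155)). I lower it gently.

```bash
python3 -m jog '{"offset":[[0,0,-0.03],[0,0,-0.03],[0,0,-0.02],[0,0,-0.008],[0,0,-0.004],[0,0,0],[0,0,0]],"yaw":[0,0,0,0,0,0,0],"jaw":[0.8,0.8,0.8,0.8,0.8,0.8,0.8]}'
```

```text
clock: 6.63
position: [0.6193, -0.0928, 0.0141]
ee_rot: [0.667, 0.745, 0.001, 0.001]
ft_force: [-0.2, 0.4, -2.5]
grip_width: 0.586
grasp_force: 63.4
```

Next I lower the last 3 mm, open partly, then rise.

```bash
python3 -m jog '{"offset":[[0,0,-0.002],[0,0,-0.0015],[0,0,0],[0,0,0],[0,0,0],[0,0,0],[0,0,0.01],[0,0,0.03],[0,0,0.04],[0,0,0.03],[0,0,0],[0,0,0]],"yaw":[0,0,0,0,0,0,0,0,0,0,0,0],"jaw":[0.8,0.8,0.8,0.3,0.3,0.3,0.2,0.2,0,0,0,0]}'
python3 - <<'E'
from h import *
o=st(); p=manip.camera("top"); s=manip.camera("scene")
for q in (p,s):
  for n in("sleeve_large","foot"):
    for d in manip.tip_of(q,n)[:2]: print(n,round(d["score"],2),np.round(d["at"],3))
E
```

```text
clock: 7.63
position: [0.6197, -0.0932, 0.1221]
ee_rot: [0.667, 0.745, 0.002, 0.002]
ft_force: [0.2, -0.0, 0.2]
grip_width: 0.999
grasp_force: 0.0
t 7.63 pos [ 0.6197 -0.0932  0.1221] close 6.3 w 0.999 gf 0.0 f [ 0.2 -0.   0.2] j7 0.36
sleeve_large 0.75 [ 0.618 -0.094  0.001]
foot 0.48 [ 0.458 -0.061  0.002]
```

```bash
python3 -m jog '{"offset":[[-0.0326,0.0068,0],[-0.0326,0.0068,0],[-0.0326,0.0068,0],[-0.0326,0.0068,0],[-0.0326,0.0068,0],[0,0,0],[0,0,-0.03],[0,0,-0.03],[0,0,-0.022],[0,0,-0.012],[0,0,0],[0,0,0],[0,0,0],[0,0,0],[0,0,0],[0,0,0],[0,0,0],[0,0,0]],"yaw":[0,0,0,0,0,0,0,0,0,0,0,0,0,0,0,0,0,0],"jaw":[0,0,0,0,0,0,0,0,0,0,0,1,1,1,1,1,1,1]}' 50
python3 -c "from h import *;st()"
```

```text
clock: 9.43
position: [0.4556, -0.0589, 0.0258]
ee_rot: [0.667, 0.745, 0.0, 0.0]
ft_force: [-1.8, 0.5, 5.9]
grip_width: 0.122
grasp_force: 48.6
t 9.43 pos [ 0.4556 -0.0589  0.0258] close 6.3 w 0.122 gf 48.6 f [-1.8  0.5  5.9] j7 0.27
```

```bash
python3 -m jog '{"offset":[[0,0,0.02],[0,0,0.03],[0,0,0.03],[0.0287,-0.019,0],[0.0287,-0.019,0],[0.0287,-0.019,0],[0.0287,-0.019,0],[0.0287,-0.019,0],[0.0287,-0.019,0],[0,0,0],[0,0,0],[0,0,-0.025],[0,0,-0.025],[0,0,-0.015],[0,0,-0.006],[0,0,0],[0,0,0]],"yaw":[0,0,0,0,0,0,0,0,0,0,0,0,0,0,0,0,0],"jaw":[1,1,1,1,1,1,1,1,1,1,1,1,1,1,1,1,1]}'
python3 - <<'E'
from h import *
o=st(); p=manip.camera("wrist"); save(p,"w3")
E
```

```text
clock: 10.85
position: [0.6277, -0.1726, 0.0352]
ee_rot: [0.667, 0.745, 0.0, 0.0]
ft_force: [-0.2, 0.1, -0.5]
grip_width: 0.128
grasp_force: 49.1
t 10.85 pos [ 0.6277 -0.1726  0.0352] close 6.3 w 0.128 gf 49.1 f [-0.2  0.1 -0.5] j7 0.55
```

View pics/w3.png

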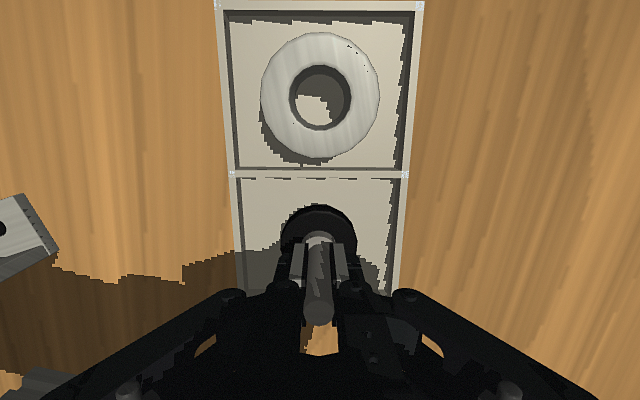

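The large sleeve sits flat in its pocket (320,95). The foot hangs upright over the other pocket (318,235). I lower and release.

```bash
python3 -m jog '{"offset":[[0,0,-0.003],[0,0,-0.002],[0,0,0],[0,0,0],[0,0,0],[0,0,0],[0,0,0],[0,0,0.02],[0,0,0.04],[0,0,0.04],[0,0,0],[0,0,0]],"yaw":[0,0,0,0,0,0,0,0,0,0,0,0],"jaw":[1,1,1,0.3,0.3,0.3,0.2,0,0,0,0,0]}'
python3 - <<'E'
from h import *
o=st(); p=manip.camera("top"); s=manip.camera("scene")
for q in (p,s):
  for n in("foot","profile","bracket"):
    for d in manip.tip_of(q,n)[:2]: print(n,round(d["score"],2),np.round(d["at"],3))
E
```

```text
clock: 11.9
position: [0.6291, -0.1735, 0.132]
ee_rot: [0.667, 0.745, 0.001, 0.002]
ft_force: [-0.5, 0.6, -1.2]
grip_width: 1.001
grasp_force: 0.0
t 11.9 pos [ 0.6291 -0.1735  0.132 ] close 6.3 w 1.001 gf 0.0 f [-0.5  0.6 -1.2] j7 0.51
profile 0.52 [ 0.467 -0.317  0.003]
bracket 0.61 [ 0.441 -0.188  0.002]
bracket 0.55 [ 0.467 -0.317 -0.   ]
foot 0.44 [ 0.632 -0.176  0.008]
profile 0.74 [ 0.469 -0.316 -0.001]
bracket 0.63 [ 0.434 -0.192  0.002]
```

```bash
python3 -m jog '{"offset":[[-0.02,-0.018,0],[-0.02,-0.018,0],[-0.02,-0.018,0],[-0.02,-0.018,0],[-0.02,-0.018,0],[-0.02,-0.018,0],[-0.02,-0.018,0],[-0.02,-0.018,0],[0,0,0],[0,0,0],[0,0,0],[0,0,0],[0,0,0],[0,0,0],[0,0,0],[0,0,0],[0,0,0]],"yaw":[-7.03,-7.03,-7.03,-7.03,-7.03,-7.03,-7.03,-7.03,-7.03,-7.03,-7.03,-7.03,-7.03,-7.03,-7.03,0,0],"jaw":[0,0,0,0,0,0,0,0,0,0,0,0,0,0,0,0,0]}'
python3 - <<'E'
from h import *
o=st(); p=manip.camera("wrist"); save(p,"w4"); T=wristT(o,p)
for n,z in(("profile",.03),("bracket",.02)):
  for d in manip.masks_of(p,n)[:2]: print(n,d["score"],rect(p,d["region"],z,T))
E
```

```text
clock: 13.72
position: [0.4675, -0.3169, 0.129]
ee_rot: [0.997, -0.078, -0.0, 0.0]
ft_force: [-0.6, -0.5, 0.1]
grip_width: 0.998
grasp_force: 0.0
t 13.72 pos [ 0.4675 -0.3169  0.129 ] close -99.0 w 0.998 gf 0.0 f [-0.6 -0.5  0.1] j7 -0.87
profile 0.82 (array([ 470. , -320.3]), array([31.2, 73.5]), 81.1)
bracket 0.69 (array([ 444.7, -202.2]), array([41.2, 41.6]), 24.2)
```

View pics/w4.png

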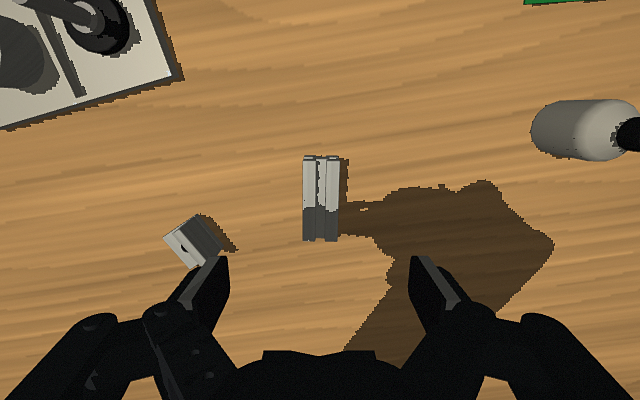

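The profile lies straight between the fingers (320,197); the bracket (195,245) and bottle (590,130) are clear, and the foot stands in its pocket (95,25). I descend and grip.

```bash
python3 -m jog '{"offset":[[0.0015,-0.002,-0.03],[0,0,-0.03],[0,0,-0.03],[0,0,-0.02],[0,0,-0.01],[0,0,0],[0,0,0],[0,0,0],[0,0,0],[0,0,0],[0,0,0],[0,0,0],[0,0,0],[0,0,0],[0,0,0.03],[0,0,0.04],[0,0,0.03],[0,0,0]],"yaw":[0,0,0,0,0,0,0,0,0,0,0,0,0,0,0,0,0,0],"jaw":[0,0,0,0,0,0,0.9,0.9,0.9,0.9,0.9,0.9,0.9,0.9,0.9,0.9,0.9,0.9]}' 50
python3 -c "from h import *;st()"
```

```text
clock: 15.37
position: [0.4713, -0.3211, 0.1151]
ee_rot: [0.997, -0.08, 0.004, 0.001]
ft_force: [0.5, -0.7, -0.4]
grip_width: 0.34
grasp_force: 50.2
t 15.37 pos [ 0.4713 -0.3211  0.1151] close -99.2 w 0.34 gf 50.2 f [ 0.5 -0.7 -0.4] j7 -0.86
```

```bash
python3 -m jog '{"offset":[[0.0136,0.034,0],[0.0136,0.034,0],[0.0136,0.034,0],[0.0136,0.034,0],[0.0136,0.034,0],[0.0136,0.034,0],[0.0136,0.034,0],[0.0136,0.034,0],[0.0136,0.034,0],[0.0136,0.034,0],[0.0136,0.034,0],[0.0136,0.034,0],[0,0,0],[0,0,0],[0,0,0],[0,0,0]],"yaw":[0.3,0.3,0.3,0.3,0.3,0.3,0.3,0.3,0.3,0.3,0.3,0.3,0,0,0,0],"jaw":[0.9,0.9,0.9,0.9,0.9,0.9,0.9,0.9,0.9,0.9,0.9,0.9,0.9,0.9,0.9,0.9]}'
python3 - <<'E'
from h import *
o=st(); p=manip.camera("wrist"); save(p,"w5"); T=wristT(o,p)
for n,z in(("tray_three",.014),("profile",.13)):
  for d in manip.masks_of(p,n)[:2]: print(n,d["score"],rect(p,d["region"],z,T))
E
```

```text
clock: 16.7
position: [0.632, 0.0874, 0.1093]
ee_rot: [0.999, -0.05, -0.0, 0.0]
ft_force: [0.6, -0.6, -1.3]
grip_width: 0.337
grasp_force: 50.1
t 16.7 pos [0.632  0.0874 0.1093] close -95.7 w 0.337 gf 50.1 f [ 0.6 -0.6 -1.3] j7 -1.52
tray_three 0.74 (array([640.9, 154.7]), array([207.8,  98.7]), 84.4)
profile 0.76 (array([634.6,  85.5]), array([30. , 76.5]), 84.3)
profile 0.74 (array([666.4, -41.6]), array([23.1, 12.1]), 11.4)
```

View pics/w5.png

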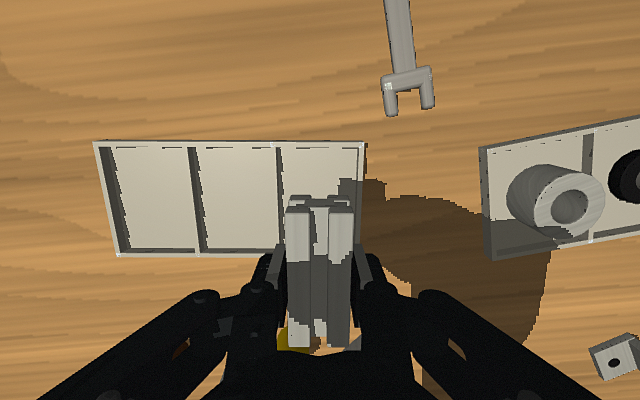

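The profile is held square over the right-hand end pocket (320,170), and the tray pose is confirmed. I lower.

```bash
python3 -m jog '{"offset":[[0.002,0,-0.03],[0,0,-0.03],[0,0,-0.02],[0,0,-0.01],[0,0,-0.003],[0,0,0],[0,0,0],[0,0,0]],"yaw":[0,0,0,0,0,0,0,0],"jaw":[0.9,0.9,0.9,0.9,0.9,0.9,0.9,0.9]}'
```

```text
clock: 17.52
position: [0.6353, 0.089, 0.0178]
ee_rot: [0.999, -0.049, 0.001, -0.0]
ft_force: [-0.2, 0.6, -1.7]
grip_width: 0.338
grasp_force: 50.1
```

```bash
python3 -m jog '{"offset":[[0,0,-0.002],[0,0,-0.002],[0,0,0],[0,0,0]],"yaw":[0,0,0,0],"jaw":[0.9,0.9,0.9,0.9]}'
```

```text
clock: 17.85
position: [0.6351, 0.0892, 0.0143]
ee_rot: [0.999, -0.049, 0.001, -0.001]
ft_force: [-6.1, 1.1, 14.1]
grip_width: 0.339
grasp_force: 51.9
```

Contact shows 14 N of floor reaction. I open slightly and rise.

```bash
python3 -m jog '{"offset":[[0,0,0.001],[0,0,0],[0,0,0],[0,0,0.01],[0,0,0.03],[0,0,0.04],[0,0,0.035],[0,0,0],[0,0,0]],"yaw":[0,0,0,0,0,0,0,0,0],"jaw":[0.56,0.56,0.56,0.54,0.5,0,0,0,0]}'
python3 - <<'E'
from h import *
o=st()
for c in ("top","scene"):
  q=manip.camera(c)
  for n,z in(("profile",.034),("bracket",.02)):
    for d in manip.masks_of(q,n)[:2]: print(n,round(d["score"],2),rect(q,d["region"],z))
E
```

```text
clock: 18.6
position: [0.6356, 0.089, 0.1311]
ee_rot: [0.999, -0.049, 0.002, -0.001]
ft_force: [0.4, 0.9, -1.3]
grip_width: 1.0
grasp_force: 0.0
t 18.6 pos [0.6356 0.089  0.1311] close -95.6 w 1.0 gf 0.0 f [ 0.4  0.9 -1.3] j7 -1.53
profile 0.56 (array([620.8,  89.8]), array([32. , 46.3]), 83.0)
bracket 0.61 (array([ 442.6, -192.7]), array([39.7, 41.8]), 23.0)
bracket 0.62 (array([ 446. , -202.3]), array([48.8, 39.6]), 35.2)
```

```bash
python3 -m jog '{"offset":[[-0.0189,-0.0295,0],[-0.0189,-0.0295,0],[-0.0189,-0.0295,0],[-0.0189,-0.0295,0],[-0.0189,-0.0295,0],[-0.0189,-0.0295,0],[-0.0189,-0.0295,0],[-0.0189,-0.0295,0],[-0.0189,-0.0295,0],[-0.0189,-0.0295,0],[0,0,0],[0,0,0],[0,0,0]],"yaw":[2.91,2.91,2.91,2.91,2.91,2.91,2.91,2.91,2.91,2.91,0,0,0],"jaw":[0,0,0,0,0,0,0,0,0,0,0,0,0]}'
python3 - <<'E'
from h import *
o=st(); p=manip.camera("wrist"); T=wristT(o,p)
for d in manip.masks_of(p,"bracket")[:2]:
    m=d["region"]; v,u=np.nonzero(m); print(d["score"],rect(p,m,.0,T),u.min(),u.max(),v.min(),v.max())
c=p["frame"][120:300,220:420]; cv2.imwrite("pics/w6.png",cv2.resize(c,None,fx=3.3,fy=3.3)[:,:,::-1])
# projections of grid for tool axis: pixel of nominal leg-top corners
def proj(X):
    K=p["camera_matrix"]; q=np.linalg.inv(T)@np.r_[X,1]; return K[0,2]+K[0,0]*q[0]/-q[2],K[1,2]+K[1,1]*-q[1]/-q[2]
a=np.radians(-66.5); ex=np.array([np.cos(a),np.sin(a),0]); ey=np.array([-ex[1],ex[0],0]); b=np.array([.441,-.192,0])
for x in(12,20):
  for y in(-20,20): print(x,y,np.round(proj(b+ex*x/1e3+ey*y/1e3+[0,0,.04]),0))
q=manip.camera("top")
for n,z in(("profile",.034),):
    for d in manip.masks_of(q,n)[:2]: print(n,round(d["score"],2),rect(q,d["region"],z))
E
```

```text
clock: 19.98
position: [0.4454, -0.2055, 0.128]
ee_rot: [0.979, 0.203, -0.0, -0.0]
ft_force: [0.4, 0.4, 0.0]
grip_width: 0.998
grasp_force: 0.0
t 19.98 pos [ 0.4454 -0.2055  0.128 ] close -66.5 w 0.998 gf 0.0 f [0.4 0.4 0. ] j7 -0.64
0.67 (array([ 433. , -196.8]), array([54.8, 42.6]), 23.6) 279 326 172 229
12 -20 [314. 229.]
12 20 [314. 180.]
20 -20 [324. 229.]
20 20 [324. 180.]
profile 0.78 (array([632.1,  86.2]), array([30.7, 70.5]), 83.7)
```

View pics/w6.png

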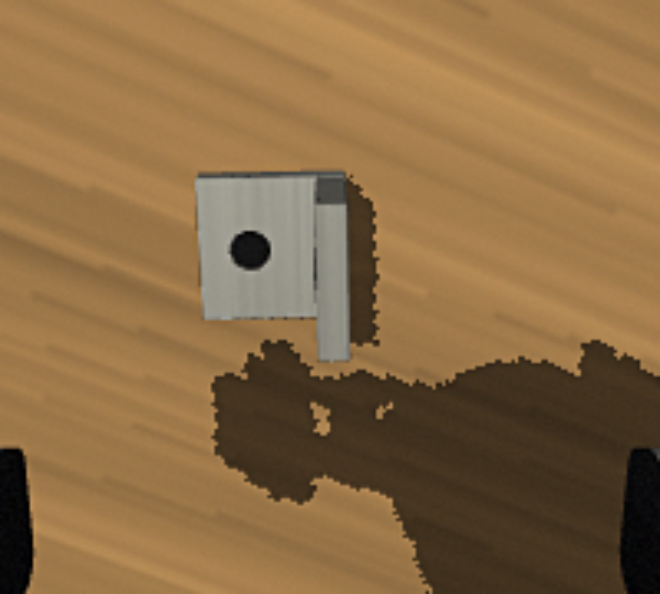

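The upright leg's top spans px (316-326, 181-229), square to the fingers and about 1.6 mm off centre. I shift, descend to TCP 0.013 and grip the upright leg.

```bash
python3 -m jog '{"offset":[[0.002,-0.0025,-0.03],[0,0,-0.03],[0,0,-0.03],[0,0,-0.018],[0,0,-0.006],[0,0,0],[0,0,0],[0,0,0],[0,0,0],[0,0,0],[0,0,0],[0,0,0],[0,0,0],[0,0,0],[0,0,0],[0,0,0],[0,0,0]],"yaw":[0,0,0,0,0,0,0,0,0,0,0,0,0,0,0,0,0],"jaw":[0,0,0,0,0,0,0.8,1,1,1,1,1,1,1,1,1,1]}' 40
python3 -c "from h import *;st()"
```

```text
clock: 21.6
position: [0.4475, -0.2084, 0.0145]
ee_rot: [0.979, 0.204, 0.0, -0.0]
ft_force: [-1.9, 0.9, 5.9]
grip_width: 0.085
grasp_force: 41.5
t 21.6 pos [ 0.4475 -0.2084  0.0145] close -66.5 w 0.085 gf 41.5 f [-1.9  0.9  5.9] j7 -0.44
```

```bash
python3 -m jog '{"offset":[[0,0,0.03],[0,0,0.035],[0,0,0.035],[0.0166,0.033,0],[0.0166,0.033,0],[0.0166,0.033,0],[0.0166,0.033,0],[0.0166,0.033,0],[0.0166,0.033,0],[0.0166,0.033,0],[0.0166,0.033,0],[0.0166,0.033,0],[0.0166,0.033,0],[0.0166,0.033,0],[0.0166,0.033,0],[0.0166,0.033,0],[0,0,0],[0,0,0],[0,0,0],[0,0,0]],"yaw":[0,0,0,4.68,4.68,4.68,4.68,4.68,4.68,4.68,4.68,4.68,4.68,4.68,4.68,4.68,0,0,0,0],"jaw":[1,1,1,1,1,1,1,1,1,1,1,1,1,1,1,1,1,1,1,1]}'
python3 -m jog '{"offset":[[0,0,-0.03],[0,0,-0.03],[0,0,-0.015],[0,0,0],[0,0,0],[0,0,0]],"yaw":[0,0,0,0,0,0],"jaw":[1,1,1,1,1,1]}'
python3 - <<'E'
from h import *
o=st(); p=manip.camera("wrist"); save(p,"w7")
E
```

```text
clock: 23.27
position: [0.663, 0.2189, 0.1141]
ee_rot: [0.742, 0.671, -0.0, 0.0]
ft_force: [0.0, -0.6, -0.4]
grip_width: 0.085
grasp_force: 40.5
clock: 23.77
position: [0.6641, 0.2203, 0.0412]
ee_rot: [0.741, 0.671, 0.001, 0.001]
ft_force: [0.4, -0.2, -1.3]
grip_width: 0.083
grasp_force: 40.5
t 23.77 pos [0.6641 0.2203 0.0412] close -5.7 w 0.083 gf 40.5 f [ 0.4 -0.2 -1.3] j7 -0.23
```

View pics/w7.png

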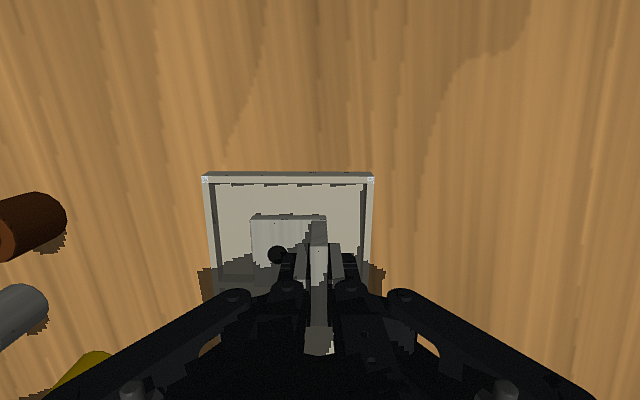

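The bracket is level above the far end pocket (290,240). I lower until it touches, then release.

```bash
python3 -m jog '{"offset":[[0,0.001,-0.012],[0,0,-0.006],[0,0,-0.003],[0,0,-0.002],[0,0,0],[0,0,0]],"yaw":[0,0,0,0,0,0],"jaw":[1,1,1,1,1,1]}'
```

```text
clock: 24.32
position: [0.6631, 0.2219, 0.0185]
ee_rot: [0.741, 0.672, 0.0, -0.0]
ft_force: [-10.4, -2.4, 21.5]
grip_width: 0.08
grasp_force: 43.9
```

```bash
python3 -m jog '{"offset":[[0,0,0.001],[0,0,0],[0,0,0],[0,0,0],[0,0,0.01],[0,0,0.035],[0,0,0.04],[0,0,0.03],[-0.034,-0.0062,0],[-0.034,-0.0062,0],[-0.034,-0.0062,0],[-0.034,-0.0062,0],[-0.034,-0.0062,0],[-0.034,-0.0062,0],[0,0,0],[0,0,0],[0,0,0]],"yaw":[0,0,0,0,0,0,0,0,0,0,0,0,0,0,0,0,0],"jaw":[0.75,0.75,0.7,0.7,0.7,0.65,0.3,0,0,0,0,0,0,0,0,0,0]}'
python3 - <<'E'
from h import *
o=st(); p=manip.camera("wrist"); save(p,"w8"); T=wristT(o,p)
for d in manip.masks_of(p,"sleeve_small")[:3]: 
    m=d["region"];print(d["score"],rect(p,m,.036,T),p["frame"][m].mean(0))
q=manip.camera("top")
for n,z in(("bracket",.024),):
    for d in manip.masks_of(q,n)[:2]: print(n,round(d["score"],2),rect(q,d["region"],z))
E
```

```text
clock: 25.73
position: [0.4598, 0.1848, 0.1332]
ee_rot: [0.741, 0.672, 0.001, -0.0]
ft_force: [0.7, -0.0, 0.2]
grip_width: 1.002
grasp_force: 0.0
t 25.73 pos [0.4598 0.1848 0.1332] close -5.6 w 1.002 gf 0.0 f [ 0.7 -0.   0.2] j7 -0.48
0.98 (array([491.7, 133. ]), array([30.9, 45.2]), 4.3) [79.00637394 64.28895184  3.26416431]
0.96 (array([457.8, 188.6]), array([37.2, 30.1]), 85.2) [119.8610675  118.50078493 109.8100471 ]
0.62 (array([491.6, 246.3]), array([30.5, 31.3]), 22.2) [81.95637584 49.19798658 25.22651007]
bracket 0.49 (array([650. , 220.4]), array([45.4, 42.6]), 1.6)
```

View pics/w8.png

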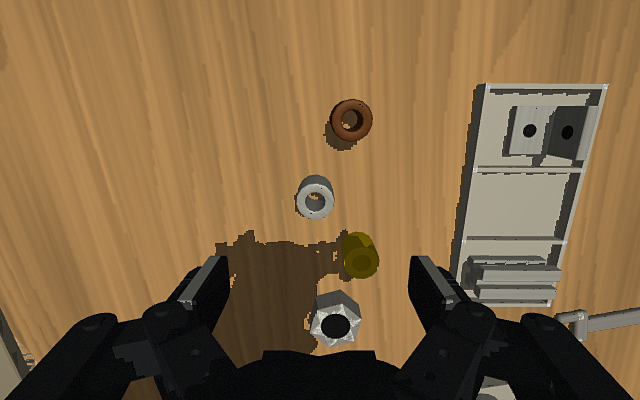

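The grey sleeve (315,197) lies between the fingers, with brown (350,120) and yellow (358,255) clear. The bracket (545,130) and profile (515,278) sit in their end pockets. I descend and grip.

```bash
python3 -m jog '{"offset":[[-0.0015,0.0005,-0.03],[0,0,-0.03],[0,0,-0.03],[0,0,-0.025],[0,0,-0.01],[0,0,0],[0,0,0],[0,0,0],[0,0,0],[0,0,0],[0,0,0],[0,0,0],[0,0,0],[0,0,0],[0,0,0]],"yaw":[0,0,0,0,0,0,0,0,0,0,0,0,0,0,0],"jaw":[0,0,0,0,0,0,0.9,0.9,0.9,0.9,0.9,0.9,0.9,0.9,0.9]}' 50
python3 -c "from h import *;st()"
```

```text
clock: 27.18
position: [0.4582, 0.1854, 0.0085]
ee_rot: [0.741, 0.672, 0.001, -0.0]
ft_force: [-2.5, -0.4, 8.5]
grip_width: 0.36
grasp_force: 48.8
t 27.18 pos [0.4582 0.1854 0.0085] close -5.6 w 0.36 gf 48.8 f [-2.5 -0.4  8.5] j7 -0.35
```

```bash
python3 -m jog '{"offset":[[0,0,0.03],[0,0,0.035],[0,0,0.035],[0.0305,-0.0051,0],[0.0305,-0.0051,0],[0.0305,-0.0051,0],[0.0305,-0.0051,0],[0.0305,-0.0051,0],[0.0305,-0.0051,0],[0,0,0],[0,0,0],[0,0,0],[0,0,-0.03],[0,0,-0.03],[0,0,-0.02],[0,0,0],[0,0,0],[0,0,0]],"yaw":[0,0,0,0,0,0,0,0,0,0,0,0,0,0,0,0,0,0],"jaw":[0.9,0.9,0.9,0.9,0.9,0.9,0.9,0.9,0.9,0.9,0.9,0.9,0.9,0.9,0.9,0.9,0.9,0.9]}'
python3 - <<'E'
from h import *
o=st(); p=manip.camera("wrist"); save(p,"w9")
E
```

```text
clock: 28.68
position: [0.6411, 0.1548, 0.0292]
ee_rot: [0.741, 0.672, 0.001, 0.0]
ft_force: [0.9, -0.9, -0.7]
grip_width: 0.355
grasp_force: 50.4
t 28.68 pos [0.6411 0.1548 0.0292] close -5.6 w 0.355 gf 50.4 f [ 0.9 -0.9 -0.7] j7 -0.12
```

View pics/w9.png

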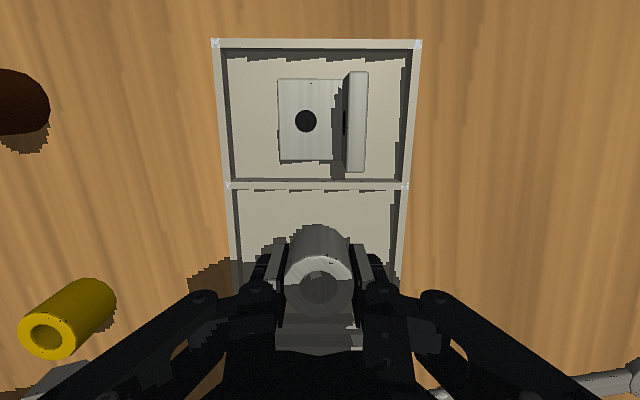

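The bracket is square and flat in its pocket (320,125); the small sleeve is over the middle pocket (320,260). I lower it.

```bash
python3 -m jog '{"offset":[[0,0,-0.008],[0,0,-0.004],[0,0,-0.003],[0,0,-0.002],[0,0,0],[0,0,0]],"yaw":[0,0,0,0,0,0],"jaw":[0.9,0.9,0.9,0.9,0.9,0.9]}'
```

```text
clock: 29.23
position: [0.6406, 0.1544, 0.0125]
ee_rot: [0.741, 0.671, 0.0, -0.001]
ft_force: [-11.6, -1.7, 23.4]
grip_width: 0.354
grasp_force: 53.0
```

Touched down. I release, rise, and swing back out of the cameras' view.

```bash
python3 -m jog '{"offset":[[0,0,0.001],[0,0,0],[0,0,0],[0,0,0.01],[0,0,0.03],[0,0,0.04],[0,0,0.04],[-0.02,0.03,0.01],[-0.02,0.03,0.01],[-0.02,0.03,0.01],[-0.02,0.03,0.01],[-0.02,0.03,0],[-0.02,0.03,0],[-0.02,0.03,0],[-0.02,0.03,0],[0,0,0],[0,0,0]],"yaw":[0,0,0,0,0,0,0,0,0,0,0,0,0,0,0,0,0],"jaw":[0.5,0.5,0.45,0.4,0.3,0,0,0,0,0,0,0,0,0,0,0,0]}'
python3 - <<'E'
from h import *
o=st(); q=manip.camera("top"); s=manip.camera("scene")
c=np.hstack([cv2.resize(q["frame"][160:290,145:415],(400,193),interpolation=2),cv2.resize(s["frame"][90:270,210:450],(257,193),interpolation=2)])
def big(f,r,w): x=f[r[0]:r[1],r[2]:r[3]]; return cv2.resize(x,(w,int(w*x.shape[0]/x.shape[1])),interpolation=2)
a=big(q["frame"],(165,225,180,370),760);b=big(s["frame"],(135,255,270,430),430)
im=np.zeros((a.shape[0]+b.shape[0],760,3),np.uint8);im[:a.shape[0]]=a;im[a.shape[0]:,:430]=b
cv2.imwrite("pics/fin.png",im[:,:,::-1]); print(im.shape)
def loc(x,c,yaw):
    d=np.array(x[:2])-c;a=np.radians(yaw);return np.round([d[0]*np.cos(a)+d[1]*np.sin(a),-d[0]*np.sin(a)+d[1]*np.cos(a)],3)
for n in("profile","bracket","sleeve_small","foot","sleeve_large","hex_nut","wrench","oil_bottle"):
  for p in(q,s):
    for d in manip.tip_of(p,n)[:2]:
      x=d["at"]; print(n,round(d["score"],2),np.round(x,3),"t3",loc(x,[.641,.155],-5.6),"t2",loc(x,[.624,-.133],6.3))
E
```

```text
clock: 30.65
position: [0.4788, 0.3967, 0.1715]
ee_rot: [0.739, 0.673, 0.0, -0.0]
ft_force: [0.7, -0.2, -0.0]
grip_width: 0.998
grasp_force: 0.0
t 30.65 pos [0.4788 0.3967 0.1715] close -5.4 w 0.998 gf 0.0 f [ 0.7 -0.2 -0. ] j7 -0.67
(562, 760, 3)
profile 0.87 [0.631 0.09  0.003] t3 [-0.004 -0.066] t2 [0.031 0.221]
profile 0.75 [0.632 0.093 0.003] t3 [-0.003 -0.062] t2 [0.033 0.224]
bracket 0.58 [0.648 0.223 0.003] t3 [0.001 0.069] t2 [0.063 0.351]
bracket 0.51 [ 0.631 -0.177  0.007] t3 [ 0.023 -0.331] t2 [ 0.003 -0.045]
bracket 0.5 [0.645 0.223 0.004] t3 [-0.002  0.068] t2 [0.06  0.351]
sleeve_small 0.69 [0.641 0.153 0.005] t3 [ 0.    -0.002] t2 [0.048 0.283]
sleeve_small 0.63 [0.492 0.126 0.001] t3 [-0.146 -0.044] t2 [-0.103  0.272]
sleeve_small 0.6 [ 0.493  0.247 -0.   ] t3 [-0.156  0.078] t2 [-0.088  0.392]
sleeve_small 0.49 [0.642 0.156 0.003] t3 [0.001 0.001] t2 [0.049 0.285]
foot 0.76 [ 0.625 -0.174  0.006] t3 [ 0.017 -0.329] t2 [-0.003 -0.041]
foot 0.7 [ 0.631 -0.174  0.006] t3 [ 0.022 -0.328] t2 [ 0.003 -0.041]
sleeve_large 0.59 [ 0.618 -0.092  0.004] t3 [ 0.001 -0.248] t2 [-0.002  0.041]
sleeve_large 0.56 [ 0.621 -0.096  0.002] t3 [ 0.004 -0.252] t2 [0.001 0.037]
hex_nut 0.63 [0.466 0.056 0.002] t3 [-0.165 -0.115] t2 [-0.136  0.206]
hex_nut 0.7 [0.466 0.056 0.   ] t3 [-0.164 -0.116] t2 [-0.136  0.205]
wrench 0.83 [ 0.786  0.019 -0.004] t3 [ 0.157 -0.121] t2 [0.177 0.133]
wrench 0.54 [0.781 0.018 0.001] t3 [ 0.153 -0.123] t2 [0.173 0.133]
oil_bottle 0.64 [ 0.497 -0.525 -0.001] t3 [-0.077 -0.691] t2 [-0.169 -0.376]
oil_bottle 0.7 [ 0.494 -0.525  0.002] t3 [-0.08  -0.691] t2 [-0.172 -0.376]
```

View pics/fin.png

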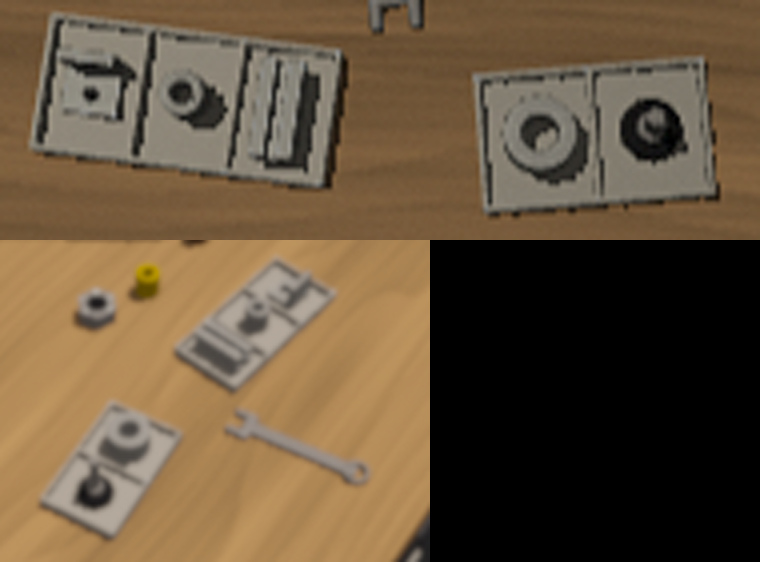

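The picture shows all five parts upright in their pockets: bracket (92,90), small sleeve (185,95), profile (280,110), large sleeve (540,135) and foot (655,125). The measured positions are within tolerance, and the nut, wrench and bottle have not moved. I hand in.

```bash
python3 -c "from workcell import manip;print(manip.hand_in())"
```

```text
the job is handed in; nothing more can be done
None
```

I handed the job in at about 31 s: all five parts measured upright and within tolerance in their pockets, and the nut, wrench and bottle had not moved; the hand-in call returned no verdict.

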